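# Start the hotplate stirrer in the safe order

### The arm

A 6-joint arm with a two-finger parallel gripper is mounted at the origin on the work surface. World frame = base frame: x ahead of the robot, y to its left, z up, the work surface at z = 0. Lengths are in m, angles in rad, forces in N, time in s.
With the tool pointing down it reaches from about 0.325 to 0.85 m from the base axis. Payload 4.4 kg.
Tool frame: the origin (TCP) lies on the centre line of the jaws, within the pads' length; the fingertips stand 19 mm ahead of it and the grasp point (between the pads) is the TCP; y points along the fingers, x is the direction in which the jaws open and shut, and the axes are right-handed (so a half turn about y gives the same grasp; the last joint's range is limited). The gripper opens to 94 mm and grips with 3 to 60 N. Pads are 16 mm wide; open, the fingers measure 119 mm over their backs; the gripper's body (75 mm by 177 mm) begins 78 mm behind the grasp point.
Start: joints at [-0.15, 0.207, 1.542, -0, 1.393, -0.15], TCP at [0.575, -0, 0.224] pointing down, gripper open.
Joint ranges: [-2.73, 2.73], [-0.86, 2.22], [0.23, 2.46], [-1.11, 4.25], [0.08, 2.63], [-2.82, 2.82]. Speed limits (rad/s): [2.79, 2.79, 3.14, 3.14, 3.14, 3.14].

### API

Orientations are given as [roll, pitch, yaw] about the fixed x, y, z axes, in that order (R = Rz(yaw) Ry(pitch) Rx(roll)).
In Python, from station import sensors, capture, get_calibration, ticket, search_frame, landmark_of gives the robot as it stands.
- The arm moves only by the shell command python3 -m pendant 'ROWS'. ROWS is JSON, a list of rows, each a list of 3 entries, a list of its own where there are three numbers: the shift along the tool's x, y, z in m, then the turn, a rotation vector about the tool's x, y, z in degrees, then the opening, from 0 (shut) to 1 (fully open). In form: [[[dx, dy, dz], [wx, wy, wz], jaw], ...]. A call has 1 to 5 rows; each row is the pose to reach, as a shift and turn from the pose commanded when the call began, along the tool's axes at that moment; what a row does not reach only later rows make up. A row lasts 1/12 s, in which the tool goes at most 41.7 mm and 7.16 degrees, less where a joint would pass 70% of its speed; a pose out of reach is approached as far as the arm can. A call with a gripper value outside its range is refused whole. The fingers move at their own pace and stop on an object; the grip force is fixed at half the most. Time passes only in rows, so rows that repeat a pose let the fingers close. It gives the time, the measured TCP pose, the force and the opening at its end, in the units of the state.
- sensors.read_state(): the state, without advancing time (a new reading comes with each control period).
- capture(name): name is "scene" or "side" or "wrist"; returns (picture, depth): 480x640x3 uint8, red, green, blue; 480x640 float32, m along the optical axis (not along the pixel's ray), 0 where there is no reading.
- get_calibration(name): a dict with "fovy" (degrees; the focal length in pixels is half the picture's height over the tangent of half this angle, whatever the lens; pixels are square), "cx", "cy" (the principal point, pixels), "dist_coeffs" ([k1, k2, p1, p2, k3] as OpenCV has them; the pictures are not rectified), "world_to_cam" (4x4, takes a point from world to camera coordinates); the wrist camera has in their place "hand_eye" (4x4, takes a point from camera to tool coordinates, whose origin is the TCP and whose axes are the tool frame's). Camera axes: x right, y down, z forward; pixel columns grow to the right and rows downward; lengths in m; the calibration is good to about 2 mm. A picture is of the moment at which its call begins: read the wrist's pose just before it. get_calibration takes no time and is no camera call.
- ticket.job_done(): hands the job in, once; it reports no verdict.
Trained networks look in the newest picture that a camera, given by its name, has taken for a name from the list of things; names that differ only in an ending like _2 or _b are one class to them, and where a whole thing is asked for, a point or a joint stands for the part that bears it (a point fixed in the world has none). Each returns a list of dicts, best first, with "conf" (0 to 1); they miss things now and then, are a little off and sometimes report something else, mostly with a low value. They report only what shows in the picture. A call takes as long as a camera call. They do not tell look-alikes from the thing itself.
- search_frame(camera, name): "point" ([x, y, z] in m, in the coordinates of the camera as it stood for that picture, good to about 4 mm: the middle of the surface that is visible of it).
- landmark_of(camera, name): "point" ([x, y, z] in m, in the coordinates of the camera as it stood for that picture, good to about 4 mm: a listed point, or the origin of a listed thing).
The state is a dict: "time_s": time; "q": joint angles; "qvel": joint speeds; "joint_torque": joint torques, N m; "position": TCP position; "ee_rot": TCP orientation; "force": force on the tool from outside, world axes, zero at the start; "ft_torque": the same for the moment, N m; "gripper_width": finger opening in m.
Only numpy, scipy, OpenCV 4.12 (cv2) and the standard library are available. Lean on these libraries where they do the work, as an engineer would, in place of code of your own. Each camera call takes 0.05 s, during which the arm holds its last target.

### The job

Switch on the hotplate stirrer by pressing its keys with the fingertips, each lightly and fully down (they stay down): first the large round power key, then the square stirring key, and last the long bar-shaped heating key, so that it never heats unstirred. Leave the small round key up, grasp nothing, and do not disturb the beaker on the plate or the bottle, spirit lamp and test-tube rack around it. Finish clear of everything.

Things in the scene. Friction and masses are not known exactly. Their poses are not given: they have to be found in the camera images.
- stirrer: white hotplate stirrer, fixed, 300 (x) by 270 mm; origin mid-underside, x from key deck to hotplate, z up. Deck: x -150 to -50 mm, flat, 70 mm high, with four black seats at x = -105, y = -93, -31, 31, 93 mm, one white key in each; which key is where varies. Behind, the housing is 82 mm high with a white plate 180 mm square, top at 95 mm, centred at x = 50 mm.
- power_key_top (a point): middle of the flat top face of the large round power key, 36 mm in diameter; z is up, x and y are the machine's. Unpressed it is 88 mm above the table and 18 mm proud of the flat deck, pressed fully down and let go 80 mm. It moves with the key.
- stir_key_top (a point): middle of the flat top face of the square stirring key, 26 by 26 mm; z is up, x and y are the machine's. Unpressed it is 88 mm above the table and 18 mm proud of the flat deck, pressed fully down and let go 80 mm. It moves with the key.
- heat_key_top (a point): middle of the flat top face of the long bar-shaped heating key, 46 mm along the machine's x and 14 mm along y; z is up, x and y are the machine's. Unpressed it is 88 mm above the table and 18 mm proud of the flat deck, pressed fully down and let go 80 mm. It moves with the key.
- spare_key_top (a point): middle of the flat top face of the small round key, 16 mm in diameter, which must stay up; z is up, x and y are the machine's. Unpressed it is 88 mm above the table and 18 mm proud of the flat deck, pressed fully down and let go 80 mm. It moves with the key.
- power_key (a joint): how far the large round power key's stem is down (m): 0 up, 0.008 at its stop. It takes about 3 N, moves straight down and stays where it is left. The cap on it is sprung (1 mm per 3 N, 9 mm at most), so the finger goes 1 mm or more deeper than the stem. Fully down means to the stop; 5.5 mm is enough to switch. The switch is damaged above 25 N.
- stir_key (a joint): how far the square stirring key's stem is down (m): 0 up, 0.008 at its stop. It takes about 3 N, moves straight down and stays where it is left. The cap on it is sprung (1 mm per 3 N, 9 mm at most), so the finger goes 1 mm or more deeper than the stem. Fully down means to the stop; 5.5 mm is enough to switch. The switch is damaged above 25 N.
- heat_key (a joint): how far the long heating key's stem is down (m): 0 up, 0.008 at its stop. It takes about 3 N, moves straight down and stays where it is left. The cap on it is sprung (1 mm per 3 N, 9 mm at most), so the finger goes 1 mm or more deeper than the stem. Fully down means to the stop; 5.5 mm is enough to switch. The switch is damaged above 25 N.
- spare_key (a joint): how far the small round (to be left up) key's stem is down (m): 0 up, 0.008 at its stop. It takes about 3 N, moves straight down and stays where it is left. The cap on it is sprung (1 mm per 3 N, 9 mm at most), so the finger goes 1 mm or more deeper than the stem. Fully down means to the stop; 5.5 mm is enough to switch. The switch is damaged above 25 N.
- beaker_rim (a point): centre of the mouth of a loose empty glass beaker, 68 mm in diameter and 90 mm high, standing on the plate (mouth about 185 mm above the table); leave it alone
- amber_bottle: loose brown glass reagent bottle with white cap, 52 mm in diameter, 115 mm high, beside the machine; origin at the centre of its underside; leave it alone
- spirit_lamp: loose unlit squat clear-glass spirit lamp with its cap on, 80 mm in diameter, 106 mm high, beside the machine; origin at the centre of its underside; leave it alone
- tube_rack: loose white test-tube rack, 180 by 60 mm, with three tubes up to 122 mm high, beside the hotplate; origin at the centre of its underside, x along its length; leave it alone
There are look-alikes about, which are no part of the job. What is shaped like the part that bears beaker_rim but blue or pink is not meant.

How it is judged:
On the way, in this order (a step that is already met when the one before it is completed fails the run):
1. the large round power key is pressed down (value of joint power_key above 0.0055 m), for 0.2 s.
2. the square stirring key is pressed down (value of joint stir_key above 0.0055 m), for 0.2 s.
3. the long heating key is pressed down (value of joint heat_key above 0.0055 m), for 0.2 s.
At the end, for the whole second after the job is handed in: The power, stirring and heating keys are each down by more than 5.5 mm of their 8 mm, the small round key by less than 3 mm, and beaker, bottle, lamp and rack are upright and within 15 mm of where they began (value of joint each of power_key, stir_key, heat_key above 0.0055 m and value of joint spare_key below 0.003 m and distance of each of beaker_rim, amber_bottle, spirit_lamp, tube_rack from where it was at the start of the episode below 0.015 m and angle between each of beaker_rim, amber_bottle, spirit_lamp, tube_rack's own z axis and vertical below 0.15 rad); the robot touches nothing.
It fails at once if the stirring key is pressed (3 mm) before the power key is down (value of joint stir_key above 0.003 m and value of joint power_key below 0.0055 m).
It fails at once if the heating key is pressed (3 mm) before the power and stirring keys are down (value of joint heat_key above 0.003 m and value of joint any of stir_key, power_key below 0.0055 m).
It fails at once if the small round key is pressed (3 mm) (value of joint spare_key above 0.003 m).
It fails at once if a key is pressed with more than 25 N (contact force between any of power_key, stir_key, heat_key, spare_key and anything else above 25 N).
It fails at once if the beaker, bottle, lamp or rack is lifted, moved more than 15 mm or tipped (distance of any of beaker_rim, amber_bottle, spirit_lamp, tube_rack from where it was at the start of the episode above 0.015 m or angle between any of beaker_rim, amber_bottle, spirit_lamp, tube_rack's own z axis and vertical above 0.3 rad).
It also fails if it takes over 53 s, if anything falls off the work surface, if the arm or the gripper's body presses on something with over 40 N, if the wrist force passes 120 N, or if a joint passes its speed limit or range.

## Working session

There is one attempt and no reset: what is moved stays moved. The work goes in short steps, Python scripts to look and compute and a shell command to move; the robot and the scene stay as the last step left them, time stands still between calls to the robot, and variables do not carry over. Pictures are saved under pics/ and viewed, and the job is handed in when it is done.

```bash
mkdir -p pics
cat > h.py <<'E'
import numpy as np, cv2
from station import sensors, capture, get_calibration, ticket, search_frame, landmark_of
from scipy.spatial.transform import Rotation as R
def K(c):
    f=240/np.tan(np.radians(c["fovy"])/2); return np.array([[f,0,c["cx"]],[0,f,c["cy"]],[0,0,1]])
def T_tool(s):
    T=np.eye(4);T[:3,:3]=R.from_euler('xyz',s["ee_rot"]).as_matrix();T[:3,3]=s["position"];return T
def c2w(name,s=None):
    c=get_calibration(name)
    if name=="wrist": return T_tool(s or sensors.read_state())@np.array(c["hand_eye"])
    return np.linalg.inv(np.array(c["world_to_cam"]))
def tf(T,p): return (T@np.append(p,1))[:3]
def px(name,P,s=None):
    c=get_calibration(name); q=tf(np.linalg.inv(c2w(name,s)),P)
    return cv2.projectPoints(q.reshape(1,3),np.zeros(3),np.zeros(3),K(c),np.array(c["dist_coeffs"]))[0].ravel()
E
python3 - <<'E'
from h import *
s=sensors.read_state();print(s["position"],s["ee_rot"],s["force"],s["gripper_width"],s["time_s"])
for n in ["scene","side"]:
    im,d=capture(n); cv2.imwrite(f"pics/{n}0.png",im[:,:,::-1]); T=c2w(n)
    for k in ["stirrer","power_key_top","stir_key_top","heat_key_top","spare_key_top","beaker_rim","amber_bottle","spirit_lamp","tube_rack"]:
        for r in landmark_of(n,k)[:2]:
            P=tf(T,r["point"]); print(n,k,round(r["conf"],2),P.round(3),px(n,P).round())
print(sensors.read_state()["time_s"])
E
```

```text
[5.74268174e-01 9.83644561e-05 2.23344366e-01] [-1.57049440e+00  2.12234355e-03  2.36787473e-06] [ 0.06499353 -0.27517684  0.08749787] 0.09408537090224477 0.0
scene stirrer 0.83 [ 0.576 -0.01  -0.002] [309. 284.]
scene power_key_top 0.46 [0.459 0.073 0.085] [341. 220.]
scene stir_key_top 0.58 [ 0.472 -0.046  0.086] [289. 225.]
scene heat_key_top 0.62 [0.46  0.016 0.088] [316. 220.]
scene heat_key_top 0.53 [ 0.576 -0.009  0.001] [309. 283.]
scene spare_key_top 0.53 [ 0.478 -0.11   0.088] [260. 228.]
scene beaker_rim 0.96 [ 0.834 -0.064  0.093] [287. 348.]
scene beaker_rim 0.83 [0.627 0.031 0.184] [332. 225.]
scene amber_bottle 0.84 [ 0.482 -0.239 -0.003] [207. 264.]
scene spirit_lamp 0.61 [ 0.445  0.231 -0.001] [402. 243.]
scene spirit_lamp 0.58 [ 0.477 -0.109  0.089] [260. 227.]
scene tube_rack 0.64 [0.632 0.189 0.001] [405. 295.]
side stirrer 0.73 [ 0.569 -0.009 -0.   ] [361. 304.]
side power_key_top 0.61 [0.46  0.073 0.09 ] [426. 301.]
side stir_key_top 0.75 [ 0.468 -0.049  0.091] [419. 256.]
side heat_key_top 0.54 [0.465 0.017 0.087] [421. 281.]
side heat_key_top 0.47 [ 0.448  0.231 -0.003] [433. 421.]
side spare_key_top 0.57 [ 0.479 -0.115  0.09 ] [412. 236.]
side spare_key_top 0.17 [0.463 0.018 0.087] [423. 281.]
side beaker_rim 0.84 [ 0.836 -0.067  0.091] [225. 238.]
side beaker_rim 0.78 [0.854 0.061 0.089] [194. 280.]
side amber_bottle 0.8 [ 0.484 -0.245 -0.001] [405. 236.]
side spirit_lamp 0.79 [ 0.448  0.229 -0.003] [432. 420.]
1.0
```

View images.

View pics/scene0.png

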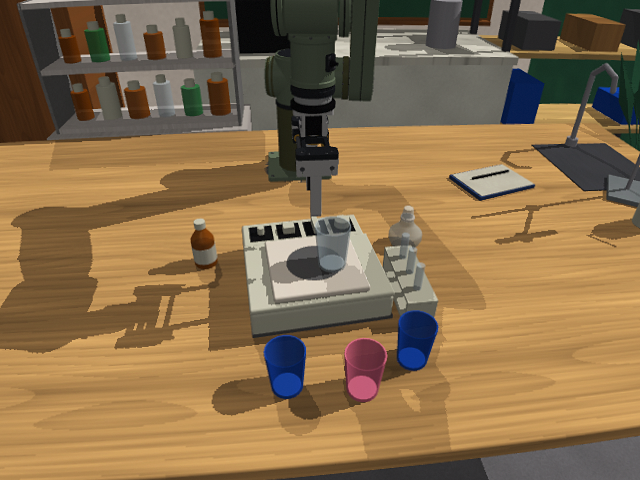

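View pics/side0.png

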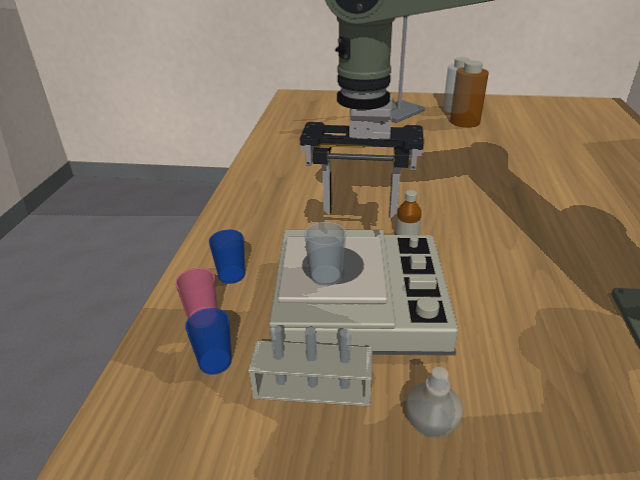

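Run:
```python
from h import *
s=sensors.read_state(); im,d=capture("wrist"); cv2.imwrite("pics/wrist0.png",im[:,:,::-1]); T=c2w("wrist",s)
for k in ["power_key_top","stir_key_top","heat_key_top","spare_key_top"]:
    for r in landmark_of("wrist",k)[:2]:
        P=tf(T,r["point"]); print(k,round(r["conf"],2),P.round(3),px("wrist",P,s).round())
```

```text
power_key_top 0.8 [0.455 0.073 0.089] [142. 134.]
stir_key_top 0.87 [ 0.469 -0.048  0.085] [179. 292.]
stir_key_top 0.21 [ 0.475 -0.11   0.083] [193. 359.]
heat_key_top 0.86 [0.46  0.018 0.085] [159. 209.]
spare_key_top 0.61 [ 0.476 -0.109  0.083] [194. 357.]
```

View pics/wrist0.png

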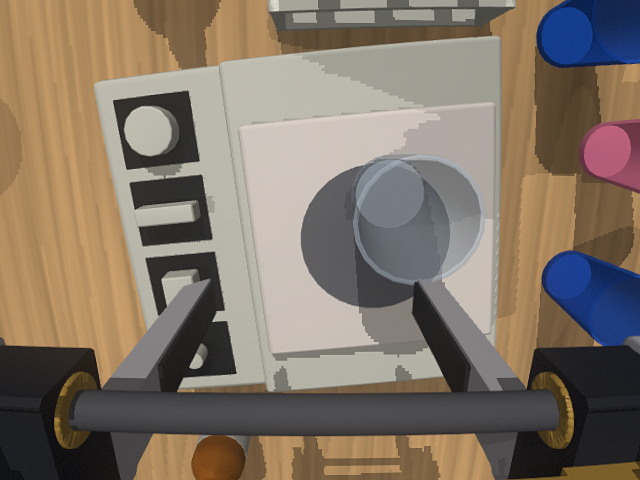

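Run:
```python
from h import *
m=np.array([[-.105,.093],[-.105,.031],[-.105,-.031],[-.105,-.093]])
w=np.array([[[.459,.073],[.460,.073],[.455,.073]],[[.460,.016],[.465,.017],[.460,.018]],[[.472,-.046],[.468,-.049],[.469,-.048]],[[.478,-.110],[.479,-.115],[.476,-.109]]]).mean(1)
from scipy.optimize import least_squares
f=lambda p:(m@np.array([[np.cos(p[2]),np.sin(p[2])],[-np.sin(p[2]),np.cos(p[2])]])+p[:2]-w)
r=least_squares(lambda p:f(p).ravel(),[.57,0,.1]);print(r.x,f(r.x).round(4),(w+f(r.x)).round(4))
im=cv2.imread("pics/wrist0.png")[70:400,80:280];cv2.imwrite("pics/crop0.png",cv2.resize(im,None,fx=1.8,fy=1.8,interpolation=3))
```

```text
[ 0.57113767 -0.00592679  0.10805025] [[-0.0013  0.0022]
 [ 0.0017 -0.0034]
 [ 0.0004 -0.0004]
 [-0.0009  0.0016]] [[ 0.4567  0.0752]
 [ 0.4634  0.0136]
 [ 0.4701 -0.0481]
 [ 0.4768 -0.1097]]
```

View pics/crop0.png

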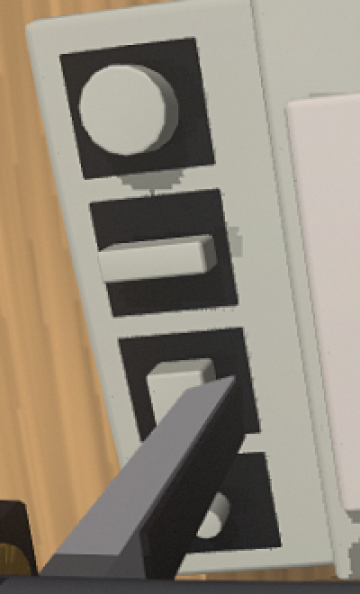

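Wrist view: the four keys down the deck are large round at (150,130) = power, bar at (168,213) = heat, square at (180,285) = stir, and small round at (198,355) = spare. They match the networks' points. The clear beaker on the plate, at (420,215), is the real one; the blue and pink cups are look-alikes standing apart from it.

I'll close the jaws and move over the power key.

```bash
python3 -m pendant '[[[-0.04,0,0.025],[0,0,0],0],[[-0.08,0,0.05],[0,0,0],0],[[-0.117,0,0.0745],[0,0,0],0],[[-0.117,0,0.0745],[0,0,0],0],[[-0.117,0,0.0745],[0,0,0],0]]'; python3 -m pendant '[[[0,0.03,0],[0,0,0],0],[[0,0.06,0],[0,0,0],0],[[0,0.085,0],[0,0,0],0],[[0,0.085,0],[0,0,0],0],[[0,0.085,0],[0,0,0],0]]'
python3 - <<'E'
from h import *
s=sensors.read_state();print(s["position"],s["force"],s["gripper_width"],s["time_s"])
for n in ["wrist","side"]:
    im,d=capture(n); cv2.imwrite(f"pics/{n}1.png",im[:,:,::-1])
E
```

```text
time_s: 1.67
position: [0.4555, 0.0761, 0.2243]
ee_rot: [-1.57, 0.001, 0.003]
force: [1.0, 0.0, -0.1]
gripper_width: 0.0639
time_s: 2.08
position: [0.4581, 0.0739, 0.1387]
ee_rot: [-1.571, 0.002, -0.001]
force: [0.5, -0.2, 0.8]
gripper_width: 0.0308
[0.45809631 0.07388848 0.13867886] [ 0.47128756 -0.20501969  0.84029871] 0.030834030443024577 2.0833
```

View pics/wrist1.png

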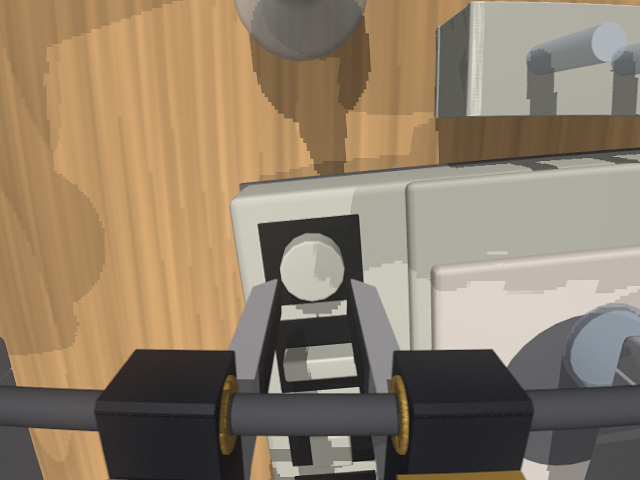

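View pics/side1.png

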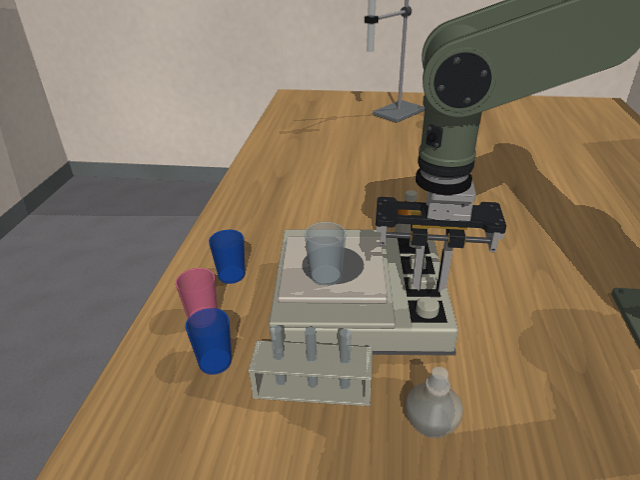

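The jaws are still closing. The power key, wrist (312,267), sits centrally between the fingers in x. I'll finish closing, then lower in steps.

```bash
python3 -m pendant '[[[0,0,0],[0,0,0],0],[[0,0,0],[0,0,0],0],[[0,0,0],[0,0,0],0],[[0,0,0],[0,0,0],0],[[0,0,0],[0,0,0],0]]'; python3 -m pendant '[[[0,0.01,0],[0,0,0],0],[[0,0.02,0],[0,0,0],0],[[0,0.028,0],[0,0,0],0],[[0,0.028,0],[0,0,0],0],[[0,0.028,0],[0,0,0],0]]'
python3 - <<'E'
from h import *
s=sensors.read_state()
im,d=capture("side"); cv2.imwrite("pics/side2.png",cv2.resize(im[180:360,340:500,::-1],None,fx=3,fy=3)); im,d=capture("wrist"); cv2.imwrite("pics/wrist2.png",im[:,:,::-1])
E
```

```text
time_s: 2.6
position: [0.4583, 0.0745, 0.14]
ee_rot: [-1.571, -0.001, 0.0]
force: [0.4, -0.2, -0.1]
gripper_width: 0.0005
time_s: 3.02
position: [0.4569, 0.0745, 0.1101]
ee_rot: [-1.571, 0.003, 0.0]
force: [0.4, 0.3, -0.2]
gripper_width: 0.0004
```

View pics/side2.png

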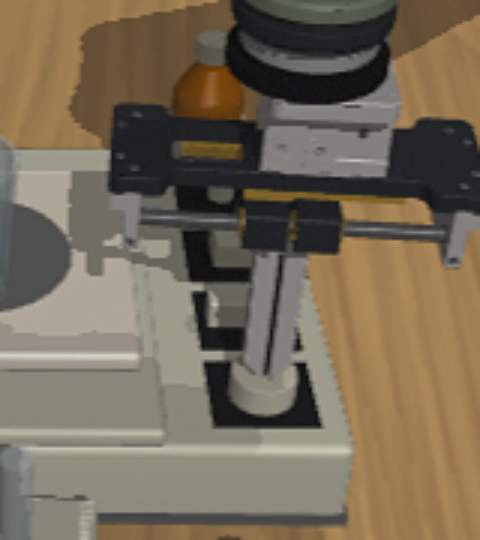

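View pics/wrist2.png

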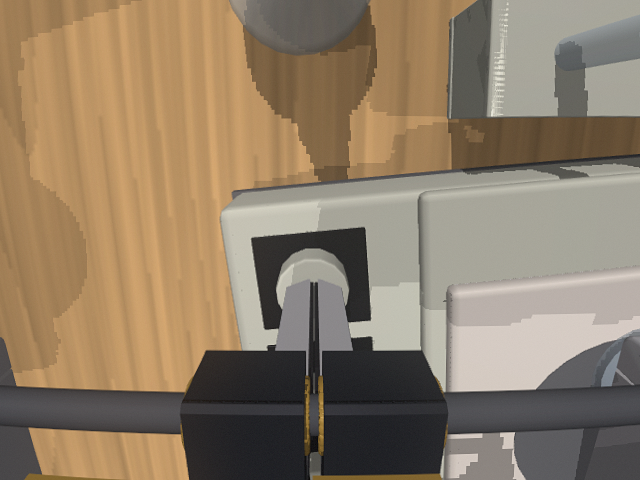

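The shut fingertips are over the power cap: side crop (265,380), wrist (315,290). I'll press gently.

```bash
python3 -m pendant '[[[0,0.002,0],[0,0,0],0],[[0,0.004,0],[0,0,0],0],[[0,0.006,0],[0,0,0],0],[[0,0.008,0],[0,0,0],0],[[0,0.008,0],[0,0,0],0]]'; python3 -m pendant '[[[0,0.002,0],[0,0,0],0],[[0,0.004,0],[0,0,0],0],[[0,0.004,0],[0,0,0],0]]'
```

```text
time_s: 3.53
position: [0.4585, 0.0745, 0.1036]
ee_rot: [-1.571, -0.001, -0.0]
force: [-0.2, -0.3, 2.2]
gripper_width: 0.0008
time_s: 3.78
position: [0.4585, 0.0745, 0.0994]
ee_rot: [-1.571, -0.001, -0.0]
force: [0.6, -0.4, 2.7]
gripper_width: 0.0003
```

```bash
python3 -m pendant '[[[0,0.001,0],[0,0,0],0],[[0,0.002,0],[0,0,0],0],[[0,0.002,0],[0,0,0],0]]'; python3 -m pendant '[[[0,0.001,0],[0,0,0],0],[[0,0.002,0],[0,0,0],0],[[0,0.002,0],[0,0,0],0]]'
```

```text
time_s: 4.03
position: [0.4585, 0.0745, 0.0977]
ee_rot: [-1.571, -0.001, -0.0]
force: [0.3, -0.5, 3.7]
gripper_width: 0.0004
time_s: 4.28
position: [0.4585, 0.0745, 0.0962]
ee_rot: [-1.571, -0.001, 0.0]
force: [-2.0, -1.0, 8.7]
gripper_width: 0.0
```

8.7 N is clearly above the 3 N travel force, so the power key is at its stop. I'll lift and go over the stir key.

```bash
python3 -m pendant '[[[0,-0.02,0],[0,0,0],0],[[0,-0.045,0],[0,0,0],0],[[0.005,-0.045,-0.04],[0,0,0],0],[[0.01,-0.045,-0.08],[0,0,0],0],[[0.0125,-0.045,-0.1225],[0,0,0],0]]'; python3 -m pendant '[[[0,0,0],[0,0,0],0],[[0,0.01,0],[0,0,0],0],[[0,0.02,0],[0,0,0],0],[[0,0.029,0],[0,0,0],0],[[0,0.029,0],[0,0,0],0]]'
python3 - <<'E'
from h import *
s=sensors.read_state()
im,d=capture("side"); cv2.imwrite("pics/side3.png",cv2.resize(im[180:360,340:500,::-1],None,fx=3,fy=3)); im,d=capture("wrist"); cv2.imwrite("pics/wrist3.png",im[:,:,::-1])
T=c2w("wrist",s)
for k in ["power_key_top","heat_key_top"]:
    for r in landmark_of("wrist",k)[:2]: print(k,r["conf"],tf(T,r["point"]).round(4))
E
```

```text
time_s: 4.7
position: [0.4702, -0.0475, 0.1404]
ee_rot: [-1.571, 0.0, 0.003]
force: [0.8, 0.3, 0.5]
gripper_width: 0.0007
time_s: 5.12
position: [0.4675, -0.045, 0.108]
ee_rot: [-1.569, 0.007, 0.002]
force: [-1.4, -0.4, -1.0]
gripper_width: 0.0001
power_key_top 0.79 [0.4547 0.0769 0.0806]
heat_key_top 0.79 [0.4619 0.0195 0.0855]
```

View pics/side3.png

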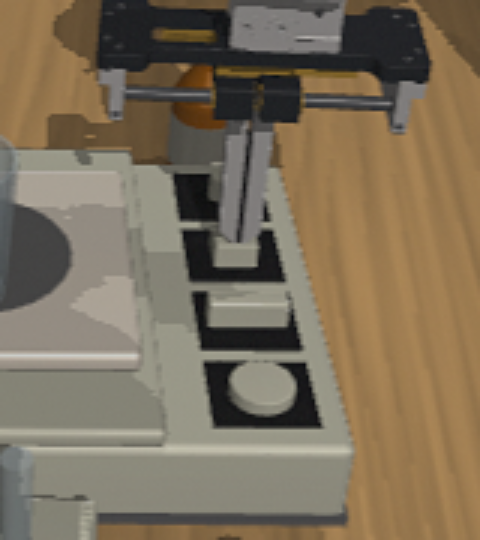

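View pics/wrist3.png

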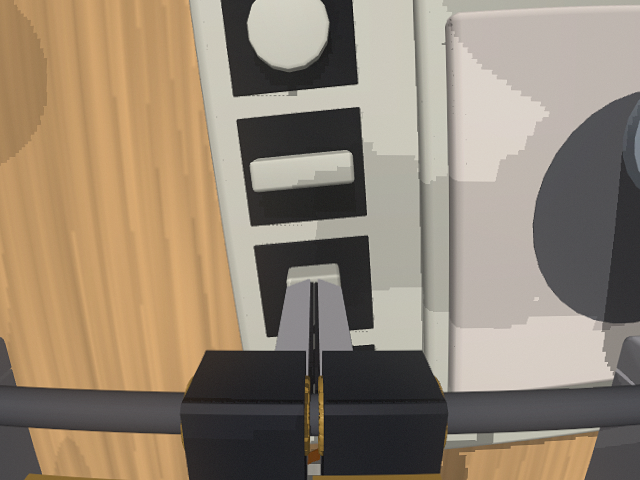

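The power key top now reads 80.6 mm, so it is down. The tips are over the square key, at side crop (235,245). I'll press it.

```bash
python3 -m pendant '[[[0,0.003,0],[0,0,0],0],[[0,0.006,0],[0,0,0],0],[[0,0.009,0],[0,0,0],0],[[0,0.011,0],[0,0,0],0],[[0,0.012,0],[0,0,0],0]]'; python3 -m pendant '[[[0,0.001,0],[0,0,0],0],[[0,0.002,0],[0,0,0],0],[[0,0.003,0],[0,0,0],0],[[0,0.004,0],[0,0,0],0],[[0,0.004,0],[0,0,0],0]]'
```

```text
time_s: 5.73
position: [0.4712, -0.047, 0.0997]
ee_rot: [-1.57, -0.002, -0.0]
force: [2.2, 1.5, 3.0]
gripper_width: 0.0005
time_s: 6.15
position: [0.4713, -0.047, 0.0964]
ee_rot: [-1.571, -0.002, -0.0]
force: [0.4, 2.3, 9.3]
gripper_width: 0.0004
```

```bash
python3 -m pendant '[[[0,-0.02,0],[0,0,0],0],[[0,-0.045,0],[0,0,0],0],[[-0.003,-0.045,0.03],[0,0,0],0],[[-0.007,-0.045,0.0635],[0,0,0],0],[[-0.007,-0.045,0.0635],[0,0,0],0]]'; python3 -m pendant '[[[0,0.01,0],[0,0,0],0],[[0,0.02,0],[0,0,0],0],[[0,0.029,0],[0,0,0],0],[[0,0.029,0],[0,0,0],0],[[0,0.029,0],[0,0,0],0]]'
python3 - <<'E'
from h import *
im,d=capture("side"); a=cv2.resize(im[180:360,340:500,::-1],None,fx=3,fy=3); im,d=capture("wrist"); b=cv2.resize(im[:,140:500,::-1],(405,540)); cv2.imwrite("pics/both4.png",np.hstack([a[:, :395],b]))
E
```

```text
time_s: 6.57
position: [0.4615, 0.0198, 0.1399]
ee_rot: [-1.569, 0.003, 0.003]
force: [-0.7, 0.0, -0.3]
gripper_width: 0.0006
time_s: 6.98
position: [0.4623, 0.0157, 0.1098]
ee_rot: [-1.571, 0.004, -0.001]
force: [0.3, 0.3, 0.3]
gripper_width: 0.0003
```

View pics/both4.png

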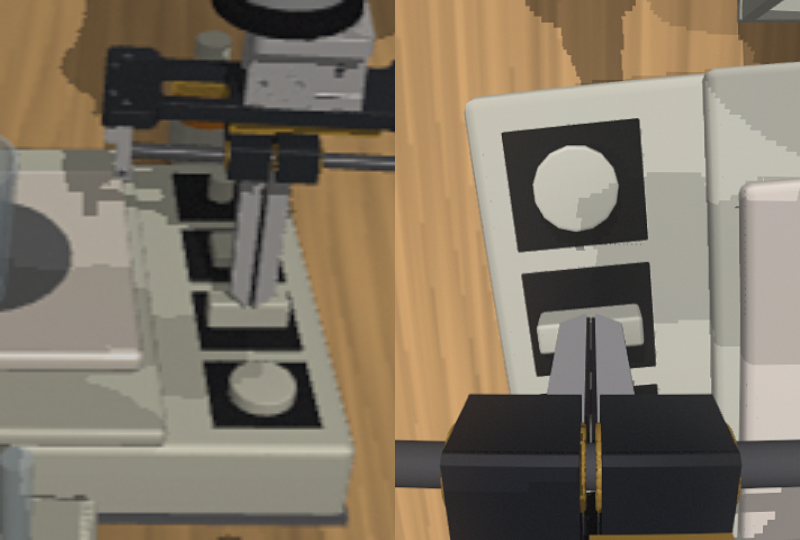

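The tips are over the bar at left (250,300), right (590,320). The stir press reached the same depth and force as the power press. Now the heat key.

```bash
python3 -m pendant '[[[0,0.003,0],[0,0,0],0],[[0,0.006,0],[0,0,0],0],[[0,0.009,0],[0,0,0],0],[[0,0.011,0],[0,0,0],0],[[0,0.012,0],[0,0,0],0]]'; python3 -m pendant '[[[0,0.001,0],[0,0,0],0],[[0,0.002,0],[0,0,0],0],[[0,0.003,0],[0,0,0],0],[[0,0.004,0],[0,0,0],0],[[0,0.004,0],[0,0,0],0]]'
```

```text
time_s: 7.5
position: [0.4643, 0.016, 0.0998]
ee_rot: [-1.572, -0.002, 0.0]
force: [0.9, -2.2, 1.9]
gripper_width: 0.0007
time_s: 7.92
position: [0.4643, 0.016, 0.0964]
ee_rot: [-1.572, -0.002, 0.0]
force: [-1.0, -2.0, 8.0]
gripper_width: 0.0005
```

Again the force is well past the travel force. I'll lift clear and check all four keys.

```bash
python3 -m pendant '[[[0,-0.035,0],[0,0,0],0],[[0,-0.07,0],[0,0,0],0],[[0,-0.105,0],[0,0,0],0],[[0,-0.14,0],[0,0,0],0],[[-0.02,-0.16,0],[0,0,0],0]]'; python3 -m pendant '[[[0,0,0],[0,0,0],0],[[0,0,0],[0,0,0],0],[[0,0,0],[0,0,0],0],[[0,0,0],[0,0,0],0]]'
python3 - <<'E'
from h import *
for n in ["side","scene"]:
    s=sensors.read_state()
    im,d=capture(n); cv2.imwrite(f"pics/{n}5.png",im[:,:,::-1])
    T=c2w(n,s);
    for k in ["power_key_top","stir_key_top","heat_key_top","spare_key_top","beaker_rim","amber_bottle","spirit_lamp","tube_rack"]:
        for r in landmark_of(n,k)[:2]:
            P=tf(T,r["point"]); print(n,k,round(r["conf"],2),P.round(4))
    if n=="side": cv2.imwrite("pics/side5c.png",cv2.resize(im[200:340,360:480,::-1],None,fx=4,fy=4))
    # depth-derived heights of the keys
    c=get_calibration(n)
    for k,xy in dict(p=(.4567,.0752),h=(.4634,.0160),s=(.4701,-.0481),sp=(.4768,-.1097)).items():
        u,v=px(n,np.array([*xy,.08])); ui,vi=int(round(u)),int(round(v)); z=[]
        for b in range(-1,2):
            for a in range(-1,2):
                q=cv2.undistortPoints(np.array([[[ui+a,vi+b]]],float),K(c),np.array(c["dist_coeffs"]))[0,0]
                z.append(tf(T,np.append(q,1)*d[vi+b,ui+a])[2])
        print(n,k,(ui,vi),np.round(z,4))
print(sensors.read_state()["force"])
E
```

```text
time_s: 8.33
position: [0.4461, 0.0165, 0.2591]
ee_rot: [-1.57, -0.006, 0.0]
force: [0.0, 0.2, 1.0]
gripper_width: 0.0005
time_s: 8.67
position: [0.4423, 0.0167, 0.253]
ee_rot: [-1.57, 0.005, -0.0]
force: [0.7, 0.1, -0.1]
gripper_width: 0.0001
side power_key_top 0.85 [0.4536 0.072  0.0804]
side power_key_top 0.25 [0.6347 0.1938 0.0031]
side stir_key_top 0.58 [ 0.4694 -0.0484  0.0836]
side heat_key_top 0.7 [0.4616 0.0157 0.0802]
side spare_key_top 0.66 [ 0.4801 -0.1125  0.0902]
side beaker_rim 0.96 [0.6323 0.0346 0.1811]
side beaker_rim 0.96 [0.799  0.16   0.0869]
side spirit_lamp 0.94 [ 0.4507  0.231  -0.0027]
side spirit_lamp 0.54 [0.463  0.0182 0.0782]
side tube_rack 0.56 [ 0.6336  0.1921 -0.0022]
side p (428, 307) [0.0792 0.079  0.0801 0.0801 0.0804 0.0801 0.0789 0.0803 0.0791]
side h (422, 283) [0.0809 0.0803 0.0808 0.079  0.0797 0.0802 0.0812 0.0807 0.0807]
side s (417, 261) [0.0806 0.0814 0.0798 0.0788 0.0796 0.0783 0.0792 0.0809 0.0806]
side sp (413, 241) [0.0878 0.0877 0.0887 0.0841 0.086  0.0852 0.0835 0.0832 0.0833]
scene power_key_top 0.32 [ 0.4743 -0.0461  0.0766]
scene stir_key_top 0.52 [ 0.4683 -0.0441  0.0776]
scene heat_key_top 0.52 [ 0.4809 -0.2398  0.0014]
scene heat_key_top 0.42 [0.4606 0.0145 0.0809]
scene spare_key_top 0.57 [ 0.4753 -0.1126  0.0872]
scene beaker_rim 0.97 [0.6279 0.0308 0.184 ]
scene beaker_rim 0.94 [0.8527 0.0567 0.0858]
scene amber_bottle 0.96 [ 0.4813 -0.2423 -0.0016]
scene spirit_lamp 0.97 [ 4.492e-01  2.288e-01 -2.000e-04]
scene tube_rack 0.92 [0.6321 0.1922 0.0029]
scene p (341, 221) [0.1781 0.1796 0.1813 0.1777 0.1788 0.1798 0.1747 0.1757 0.176 ]
scene h (316, 224) [0.1839 0.1846 0.1824 0.185  0.1829 0.1814 0.1834 0.1828 0.1774]
scene s (288, 227) [0.0783 0.0794 0.0803 0.0772 0.0804 0.0777 0.0783 0.0806 0.0764]
scene sp (260, 230) [0.0875 0.0842 0.0874 0.086  0.0839 0.0839 0.0817 0.0808 0.0805]
[ 0.4457588  -0.19564253  0.41462544]
```

View pics/side5c.png

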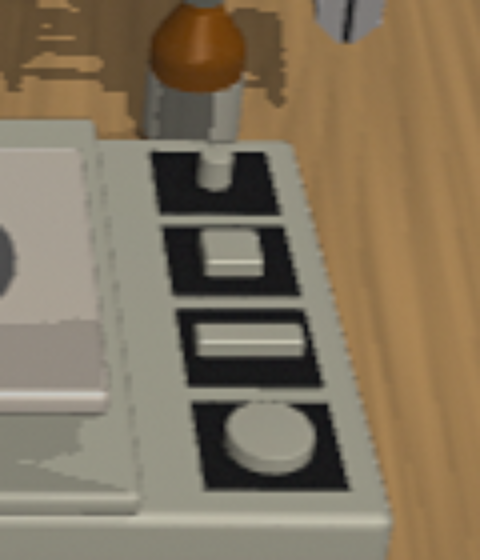

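View pics/side5.png

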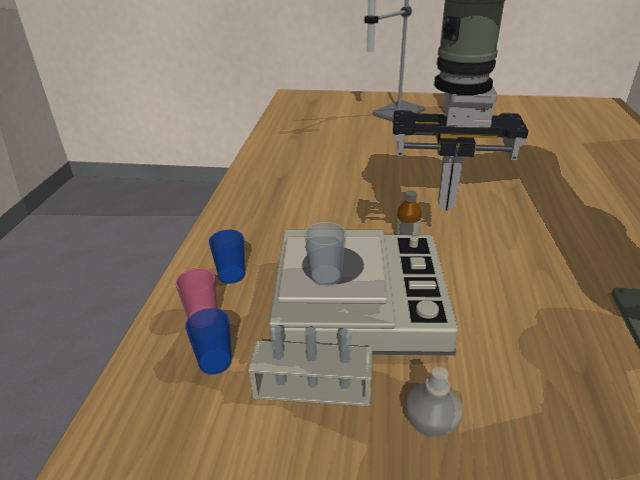

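The side view shows power (270,438), heat (250,338) and stir (232,252) in the crop all low, with depth reading 80 mm for each. The small round key (215,168) is up at about 88 mm. The beaker, bottle, lamp and rack are where they started, and the gripper is well clear.

```bash
python3 -c "from station import ticket; print(ticket.job_done())"
```

```text
the job is handed in; nothing more can be done
None
```

I pressed power, then stir, then heat with the closed fingertips. The wrist force read at most 8–9 N on each key, well under the 25 N limit. Then I lifted clear and handed the job in at about 9 s of the 53 s allowed; no verdict was reported.

- **Keys:** in the side view's depth, the power, stir and heat key tops were at about 80 mm, which is fully down. The small round key was still up at about 88 mm.
- **Objects:** the beaker, bottle, lamp and rack were within about 6 mm of their first readings, which is roughly the networks' measuring error.
- **Clearance:** at the end the fingertips were about 0.23 m above the table, with no contact force.

**Checks that disagreed:**
- The arm hid the power and heat keys in the last scene-camera picture, so its depth readings there (about 180 mm) were of the arm.
- The networks also gave a few low-confidence false hits, for example the power key on top of the stir key. I set these aside after checking the pictures.
- One network reading put the stir key at 83.6 mm, against about 80 mm from depth in both cameras.

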